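Open the hub tub at the swap-meet stall and stow its cap

ROBOT

A 6-joint arm with a two-finger parallel gripper is mounted at the origin on the work surface. World frame = base frame: x ahead of the robot, y to its left, z up, the work surface at z = 0. Lengths are in m, angles in rad, forces in N, time in s.
With the tool pointing down it reaches from about 0.4 to 0.925 m from the base axis. Payload 12.5 kg.
Tool frame: the origin (TCP) lies at the very end of the fingers, on their centre line; the grasp point (between the pads) lies 19 mm behind it (ctrl.hold_point_z is the distance from the TCP to the grasp point, in m); z points along the fingers, y is the direction in which the jaws open and shut (so a half turn about z gives the same grasp; the last joint's range is limited). The gripper opens to 95 mm and grips with 3 to 60 N. Pads are 20 mm wide; open, the fingers measure 119 mm over their backs; the gripper's body (75 mm by 180 mm) begins 59 mm behind the grasp point.
Start: joints at [1.104, 0.491, 1.559, -0, 1.092, -0.106], TCP at [0.221, 0.585, 0.215] pointing down, gripper open.
Joint ranges: [-3.1, 3.1], [-0.84, 2.19], [0.05, 2.79], [-1.13, 4.28], [0.06, 2.93], [-2.69, 2.69]. Speed limits (rad/s): [2.22, 2.22, 2.79, 3.14, 3.14, 3.14].

INTERFACE

Orientations are given as a unit quaternion [x, y, z, w].
In Python, from bench import readout, optics, ticket, ctrl gives the robot as it stands. The module is installed in compiled form; this text tells all that it offers.
- The arm moves only by the shell command python3 -m crank 'ROWS' [FORCE]. ROWS is a JSON object of lists of equal length, an entry for each row: "offset": the shift along the tool's x, y, z each as a share of 100 mm, from -1 to 1, a list of three; "turn": the turn, a rotation vector about the tool's x, y, z each as a share of 90 degrees, from -1 to 1, a list of three; "grip": the opening, from -1 (shut) to 1 (fully open). A call has 1 to 8 rows; each row shifts and turns the pose as measured when the row begins, along the tool's axes as they then stand; what a row does not reach is not made up. A row lasts 1/8 s, in which the tool goes at most 62.5 mm and 10.7 degrees, less where a joint would pass 70% of its speed; a pose out of reach is approached as far as the arm can. A call with a number of a shift or a turn outside -1 to 1 is refused whole. A call with a gripper value outside its range is refused whole. The fingers move at their own pace and stop on an object; FORCE is the grip in N (left out, the last holds). Time passes only in rows, so rows that do not move let the fingers close. It gives the time, the measured TCP pose, the force and the opening at its end, in the units of the state.
- readout.observe(): the state, without advancing time (a new reading comes with each control period).
- optics.grab_frame(name): name is "side" or "top" or "wrist"; returns the picture (400x640x3 uint8, red, green, blue); there is no depth.
- optics.camera_model(name): a dict with "intrinsics" (3x3 intrinsics, pixels), "view" (4x4, takes a point from world to camera coordinates). Camera axes: x right, y down, z forward; pixel columns grow to the right and rows downward; lengths in m; the calibration is good to about 2 mm. A picture is of the moment at which its call begins: read the wrist's pose just before it. camera_model takes no time and is no camera call; for the wrist camera it gives the pose at the moment of the call.
- ticket.sign_off(): hands the job in, once; it reports no verdict.
The state is a dict: "time_s": time; "joints": joint angles; "dq": joint speeds; "tau": joint torques, N m; "tool_pos": TCP position; "orientation": TCP orientation; "force": force on the tool from outside, world axes, zero at the start; "wrist_torque": the same for the moment, N m; "width": finger opening in m.
Only numpy, scipy, OpenCV 4.12 (cv2) and the standard library are available. Lean on these libraries where they do the work, as an engineer would, in place of code of your own. Each camera call takes 0.05 s, during which the arm holds its last target. There are 200 camera calls.

TASK

Get the hub tub ready for customers: unscrew its big black cap anticlockwise, with as many regrips as it takes, lift it off and set it right way up in the middle of the low steel tray. Put every hub shell that stands on the table inside the tub, lowered in rather than dropped, and with the cap in it slide the tray on the table squarely in under the display stand, without bumping the stand, until the whole pan is beneath the board and only its handle sticks out. The hubs may go in before or after the tray is stowed; leave the cartons, tin, bottle, seat post and spanner where they are.

Things in the scene. Friction and masses are not known exactly. Their poses are not given: they have to be found in the camera images.
- tub: Grey plastic parts tub, round, bolted to the table by a dark steel foot disc 184 mm across. Origin: centre of its underside on the table; z up. Body 156 mm across up to a shoulder 74 mm high, then a threaded neck (143 mm over the thread) up to the rim. A small grey block sticking out 19 mm from the shoulder's side marks its +x axis.
- tub_mouth (a point): Centre of the tub's mouth at rim height, 112 mm above the table. The tub is open inside, 114 mm wide, its floor 8 mm above the table.
- cap: Black screw cap of the tub, 161 mm across, 74 mm tall, 0.22 to 0.35 kg. Origin: centre of the skirt's lower rim, 78 mm above the tub's origin when screwed on; z up. Top face 39 mm above the origin, with a raised grey rib along +x from the grip boss to the edge. It does not rise while turned, turns easily and has about 3 mm of sideways play; only its weight and the thread hold it down.
- cap_rib (a point): Outer end of the rib, on the cap's +x axis 76 mm from its centre. Turn the cap anticlockwise seen from above, 3.4 to 4.9 rad from the start, until the rib points at the tub's block (within 0.12 rad); a stop blocks it about 0.15 rad past that. Only there does it lift straight up, and it is clear 35 mm up. Turned clockwise it meets a stop and never comes free.
- cap_grip (a point): Point on the cap's axis 60 mm above the cap's origin, in the central round grip boss (46 mm across, from 39 to 74 mm above the origin): where to grip it, at any yaw.
- tray: Low steel tray, 192 x 192 mm, walls 26 mm high and 4 mm thick, floor about 4 mm, 0.45 to 0.7 kg, sliding on the table. Origin: centre of its underside; z up. From the middle of its -x side (towards the robot) a handle 12 mm thick in y reaches out: an arm 6 to 18 mm high, ending in an upright fin from 125 to 165 mm from the origin, 74 mm high.
- tray_grip (a point): Grip point in the handle fin: tray x = -145 mm, y = 0, z = 56 mm; pinch the fin along the tray's y (12 mm).
- stand: Low display stand, fixed: plywood board 210 mm (its x) by 300 mm (its y), underside 98 mm and top 112 mm above the table, on four 14 mm square corner posts (270 mm clear between them in y), open at front and back. Origin: on the table under the middle of its front edge, which faces the robot; its +x runs in under it, board centre at x = 105 mm. A fixed carton on it reaches 177 mm high, over x = 107 to 183 mm.
- hub0: Steel bicycle hub shell standing on its wide end, 72 mm tall, 0.22 kg: flange 48 mm across (0 to 8 mm), waist 30 mm (to 36 mm), flange 46 mm (to 42 mm), dark axle stub 18 mm across on top (42 to 72 mm). Origin: centre of the lower face; z along its axis to the stub. Two or three of the four hubs are present in a run.
- hub0_stub (a point): Point on the hub's axis in its axle stub, 60 mm from the origin: where to grip it from above, at any yaw.
- hub1: Steel bicycle hub shell standing on its wide end, 72 mm tall, 0.22 kg: flange 48 mm across (0 to 8 mm), waist 30 mm (to 36 mm), flange 46 mm (to 42 mm), dark axle stub 18 mm across on top (42 to 72 mm). Origin: centre of the lower face; z along its axis to the stub. Two or three of the four hubs are present in a run.
- hub1_stub (a point): Point on the hub's axis in its axle stub, 60 mm from the origin: where to grip it from above, at any yaw.
- hub2: Steel bicycle hub shell standing on its wide end, 72 mm tall, 0.22 kg: flange 48 mm across (0 to 8 mm), waist 30 mm (to 36 mm), flange 46 mm (to 42 mm), dark axle stub 18 mm across on top (42 to 72 mm). Origin: centre of the lower face; z along its axis to the stub. Two or three of the four hubs are present in a run.
- hub2_stub (a point): Point on the hub's axis in its axle stub, 60 mm from the origin: where to grip it from above, at any yaw.
- hub3: Steel bicycle hub shell standing on its wide end, 72 mm tall, 0.22 kg: flange 48 mm across (0 to 8 mm), waist 30 mm (to 36 mm), flange 46 mm (to 42 mm), dark axle stub 18 mm across on top (42 to 72 mm). Origin: centre of the lower face; z along its axis to the stub. Two or three of the four hubs are present in a run.
- hub3_stub (a point): Point on the hub's axis in its axle stub, 60 mm from the origin: where to grip it from above, at any yaw.
- carton_a: Bystander: small cardboard carton 62 x 62 x 58 mm among the hubs. Origin: centre of its underside. Leave alone.
- cone_tin: Bystander: round metal tin 62 mm across, 57 mm tall, among the hubs. Origin: centre of its underside. Leave alone.
- carton_b: Bystander: cardboard carton 70 x 100 x 60 mm on the table. Origin: centre of its underside. Leave alone.
- bidon: Bystander: drinking bottle 72 mm across, 170 mm tall. Origin: centre of its underside. Leave alone.
- seatpost: Bystander: seat post lying on the table along y, 190 mm long, 30 mm high. Origin: centre of its underside. Leave alone.
- spanner: Bystander: spanner lying on the table. Origin: centre of its underside. Leave alone.
Mind the look-alikes: they are no part of the job. What is shaped like the hub2 but pink is not meant.

How it is judged:
On the way, in this order (a step that is already met when the one before it is completed fails the run):
1. the cap is unscrewed and lifted clear of the tub (z of cap in the frame of tub above 0.118 m), for 0.1 s.
2. the cap lies right way up in the middle of the tray, let go, with the pan not yet under the stand (x of cap in the frame of tray between -0.015 and 0.015 m and y of cap in the frame of tray between -0.015 and 0.015 m and z of cap in the frame of tray between -0.002 and 0.01 m and angle between cap's own z axis and vertical below 0.08 rad and contact force between the fingers and cap below 0.1 N and x of tray in the frame of stand below 0.02 m), for 0.2 s.
3. the tray, with the cap in it, is wholly under the stand (x of tray in the frame of stand between 0.085 and 0.14 m and y of tray in the frame of stand between -0.05 and 0.05 m and angle between the x axis of tray and the x axis of stand, either way round below 0.25 rad and linear speed of tray below 0.02 m/s and height (world z) of tray below 0.006 m and x of cap in the frame of tray between -0.015 and 0.015 m and y of cap in the frame of tray between -0.015 and 0.015 m and z of cap in the frame of tray between -0.002 and 0.01 m and angle between cap's own z axis and vertical below 0.08 rad), for 0.2 s.
At the end, for the whole second after the job is handed in: The cap lies upright in the tray (centres within 15 mm each way); the tray is flat on the table under the stand, its centre from 20 mm short of the board's centre to 35 mm past it and within 50 mm sideways, square to it within 0.25 rad; every hub present rests inside the tub, wholly below its rim (all of step 3 and horizontal distance between each of hub0_stub, hub0, hub1_stub, hub1, hub2_stub, hub2, hub3_stub, hub3 and tub below 0.057 m and height (world z) of each of hub0, hub1, hub2, hub3 below 0.08 m and height (world z) of each of hub0_stub, hub1_stub, hub2_stub, hub3_stub below 0.112 m and linear speed of each of hub0, hub1, hub2, hub3 below 0.03 m/s); the robot touches nothing.
It fails at once if a bystander is shoved more than 25 mm (distance of any of carton_a, cone_tin, carton_b, bidon, seatpost, spanner from where it was at the start of the episode above 0.025 m).
It fails at once if the tray or the cap bumps the stand (over 6 N) (contact force between any of tray, cap and stand above 6 N).
It fails at once if the tray is lifted off the table instead of slid (height (world z) of tray above 0.03 m).
It fails at once if a hub is dropped into the tub from high up (faster than 1.3 m/s) (linear speed of any of hub0, hub1, hub2, hub3 above 1.3 m/s).
Of hub0, hub1, hub2, hub3 only 2 to 3 are there at a start; the rules pass over those that are not, and their reading is None.
At some moment in a run one of hub0, hub1, hub2, hub3 may be knocked a few centimetres aside while the robot is not near it.
It also fails if it takes over 210 s, if anything falls off the work surface, if the arm or the gripper's body presses on something with over 40 N, if the wrist force passes 120 N, or if a joint passes its speed limit or range.

## Working session

There is one attempt and no reset: what is moved stays moved. The work goes in short steps, Python scripts to look and compute and a shell command to move; the robot and the scene stay as the last step left them, time stands still between calls to the robot, and variables do not carry over. Pictures are saved under pics/ and viewed, about 12 in all and at most 16, crops included, and the job is handed in when it is done.

```bash
mkdir -p pics
cat > h.py <<'E'
import numpy as np,cv2
from bench import readout,optics,ticket,ctrl
from scipy.spatial.transform import Rotation as R
def snap(n,f,crop=None,s=1):
    im=optics.grab_frame(n)[:,:,::-1]
    cv2.imwrite('pics/raw_'+f,im)
    if crop: im=im[crop[1]:crop[3],crop[0]:crop[2]]
    if s!=1: im=cv2.resize(im,None,fx=s,fy=s,interpolation=cv2.INTER_CUBIC)
    cv2.imwrite('pics/'+f,im)
def px2w(n,u,v,z,m=None):
    m=m or optics.camera_model(n);K=np.array(m['intrinsics']);V=np.array(m['view'])
    d=V[:3,:3].T@np.linalg.inv(K)@[u,v,1];c=-V[:3,:3].T@V[:3,3]
    return c+d*(z-c[2])/d[2]
def w2px(n,p,m=None):
    m=m or optics.camera_model(n);K=np.array(m['intrinsics']);V=np.array(m['view'])
    q=K@(V[:3,:3]@np.array(p)+V[:3,3]);return q[:2]/q[2]
def st():
    s=readout.observe();r=R.from_quat(s['orientation']).as_matrix()
    print('t',round(s['time_s'],2),'p',np.round(s['tool_pos'],4),'w',round(s['width'],4),'F',np.round(s['force'],1),'q',np.round(s['joints'],3))
    print('x',np.round(r[:,0],3),'y',np.round(r[:,1],3),'z',np.round(r[:,2],3))
    return s,r
def to(x,y,z):
    s,r=st();print('offset needed (x100mm):',np.round(r.T@(np.array([x,y,z])-s['tool_pos'])*10,3))
E
python3 - <<'E'
from h import *
st()
snap('top','top0.png',s=1.25);snap('side','side0.png',s=1.25)
for n in('top','side'):
    V=np.array(optics.camera_model(n)['view']);print(n,np.round(-V[:3,:3].T@V[:3,3],3),np.round(V[:3,:3],2).tolist(),np.array(optics.camera_model(n)['intrinsics'])[0,0],ctrl.hold_point_z)
E
```

```text
t 0.0 p [0.2205 0.5845 0.214 ] w 0.0949 F [-0.4 -0.  -0.4] q [ 1.104  0.492  1.559 -0.     1.092 -0.106]
x [-0.936  0.353  0.   ] y [ 0.353  0.936 -0.001] z [-0.001 -0.001 -1.   ]
top [ 0.351 -0.02   1.499] [[-0.03, -1.0, 0.01], [-0.98, 0.02, -0.19], [0.19, -0.02, -0.98]] 504.299125692939 0.0188
side [ 0.269 -1.067  0.901] [[0.94, -0.34, -0.0], [-0.2, -0.55, -0.81], [0.28, 0.77, -0.58]] 474.0828879712212 0.0188
```

View pics/top0.png

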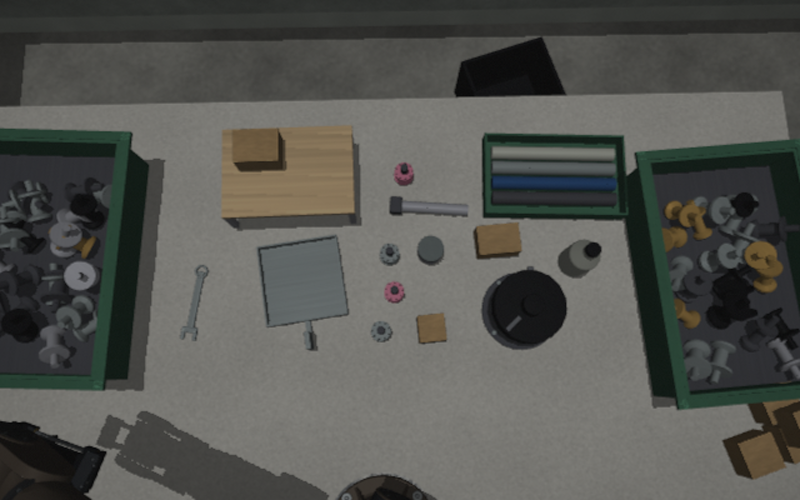

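View pics/side0.png

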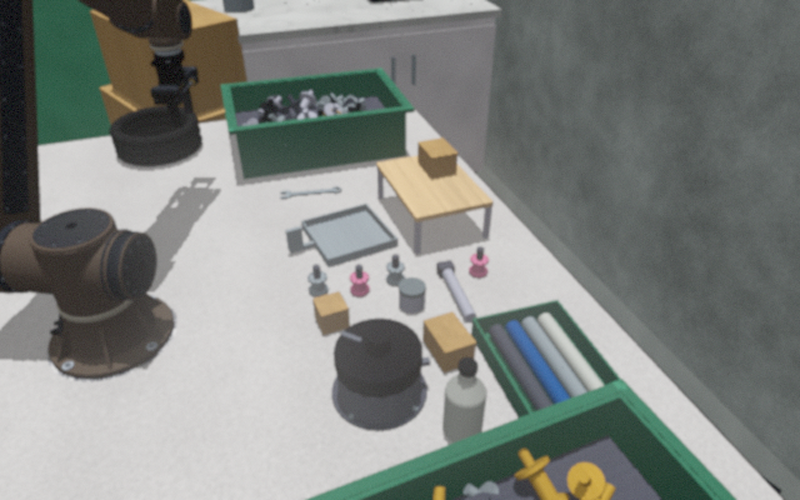

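The top view shows two grey hubs at about (390,253) and (381,331), and two pink decoys at (403,173) and (394,292). The cap is at (528,307) with its rib to the lower left, the tub's block at about (530,268), the tray centre at (303,282), and the stand's front edge from (222,218) to (354,215). Next I'll enlarge this view.

Run:
```python
from h import *
im=cv2.imread('pics/raw_top0.png')
c=im[95:290,165:465];c=cv2.convertScaleAbs(c,alpha=1.6,beta=10);cv2.imwrite('pics/c0.png',cv2.resize(c,(800,520),interpolation=cv2.INTER_CUBIC))
```

```text
(no output)
```

View pics/c0.png

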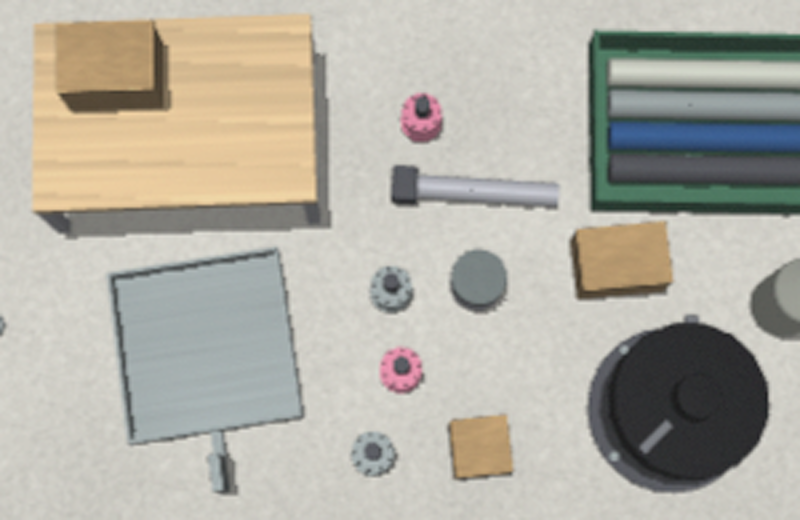

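Run:
```python
from h import *
P=lambda x,y,z:px2w('top',165+x/2.667,95+y/2.667,z)[:2]
boss=P(699,395,.152);capc=P(690,400,.117);rib=P(645,448,.12);blk=P(691,318,.07)
print('boss',boss,'captop',capc,'rib',rib,'blk',blk, 'r',np.hypot(*(rib-boss)))
a=lambda d:np.arctan2(d[1],d[0])
print('rib ang',a(rib-boss),'blk ang',a(blk-boss),'turn',(a(blk-boss)-a(rib-boss))%(2*np.pi))
f=[P(33,207,.112),P(317,202,.112),P(311,14,.112),P(35,22,.112)];print('stand',np.round(f,3).tolist(),(f[0]+f[1])/2,'yaw',a(f[0]-f[1])-np.pi/2)
t=[P(110,272,.026),P(279,251,.026),P(302,416,.026),P(130,443,.026)];print('tray',np.mean(t,0),'yaw',a(t[0]-t[1])-np.pi/2,a(t[0]-t[3]),[np.hypot(*(t[i]-t[i-1])) for i in range(4)])
for n,p in dict(fin1=(213,455,.074),fin2=(219,488,.074)).items():print(n,P(*p))
print('hubs',P(391,282,.072),P(372,451,.072),'pink',P(401,365,.072),P(422,104,.072),'tin',P(479,276,.057),'ca',P(480,446,.058),'cb',P(620,258,.06),'bid',P(800,300,.1))
```

```text
boss [ 0.48483588 -0.33591856] captop [ 0.48338481 -0.3344653 ] rib [ 0.43523987 -0.28442723] blk [ 0.57629961 -0.35212626] r 0.0714921069034719
rib ang 2.337447316878034 blk ang -0.17538291145359236 turn 3.7703550788479596
stand [[0.706, 0.347], [0.704, 0.047], [0.915, 0.05], [0.913, 0.35]] [0.70496424 0.19695865] yaw -0.005792613045591644
tray [0.56710574 0.17655491] yaw 0.10235715869167805 0.12709359577678772 [np.float64(0.1917421024574524), np.float64(0.18909872655718912), np.float64(0.1864939928769677), np.float64(0.18875213470612295)]
fin1 [0.44264415 0.1620146 ]
fin2 [0.40816024 0.15576323]
hubs [ 0.62342649 -0.02960977] [ 0.44257191 -0.00504636] pink [ 0.53300622 -0.03802333] [ 0.82327371 -0.06896255] tin [ 0.63058708 -0.12601153] ca [ 0.44574951 -0.12012989] cb [ 0.64626807 -0.28097312] bid [ 0.58797428 -0.46223687]
```

```bash
python3 -m crank '{"offset":[[-0.44,-0.35,-0.05],[-0.44,-0.35,-0.05],[-0.44,-0.35,-0.05],[-0.44,-0.35,-0.05],[-0.44,-0.35,-0.05],[-0.44,-0.35,-0.05],[-0.44,-0.35,-0.05],[-0.44,-0.35,-0.05]],"turn":[[0,0,0],[0,0,0],[0,0,0],[0,0,0],[0,0,0],[0,0,0],[0,0,0],[0,0,0]],"grip":[1,1,1,1,1,1,1,1]}' 30
python3 - <<'E'
from h import *
to(.484,-.335,.25)
E
```

```text
time_s: 1.1
tool_pos: [0.4556, 0.1892, 0.2533]
orientation: [0.176, 0.984, -0.002, -0.001]
force: [-0.2, 0.4, -1.0]
width: 0.0952
t 1.1 p [0.4556 0.1892 0.2533] w 0.0952 F [-0.2  0.4 -1. ] q [ 0.261  0.262  1.818 -0.003  1.064 -0.954]
x [-0.938  0.347  0.001] y [ 0.347  0.938 -0.004] z [-0.003 -0.003 -1.   ]
offset needed (x100mm): [-2.085 -4.817  0.049]
```

```bash
python3 -m crank '{"offset":[[-0.26,-0.6,0],[-0.26,-0.6,0],[-0.26,-0.6,0],[-0.26,-0.6,0],[-0.26,-0.6,0],[-0.26,-0.6,0],[-0.26,-0.6,0],[-0.2,-0.5,0]],"turn":[[0,0,0],[0,0,0],[0,0,0],[0,0,0],[0,0,0],[0,0,0],[0,0,0],[0,0,0]],"grip":[1,1,1,1,1,1,1,1]}' 
for i in 1; do python3 -m crank '{"offset":[[0,0,0],[0,0,0],[0,0,0],[0,0,0],[0,0,0],[0,0,0],[0,0,0],[0,0,0]],"turn":[[0,0,0.118],[0,0,0.118],[0,0,0.118],[0,0,0.118],[0,0,0.118],[0,0,0.118],[0,0,0.118],[0,0,0.118]],"grip":[1,1,1,1,1,1,1,1]}' >/dev/null; python3 -m crank '{"offset":[[0,0,0],[0,0,0],[0,0,0],[0,0,0],[0,0,0],[0,0,0],[0,0,0],[0,0,0]],"turn":[[0,0,0.118],[0,0,0.118],[0,0,0.118],[0,0,0.118],[0,0,0.118],[0,0,0.118],[0,0,0.118],[0,0,0.118]],"grip":[1,1,1,1,1,1,1,1]}' >/dev/null; done
python3 - <<'E'
from h import *
s,r=st();m=optics.camera_model('wrist')
to(.484,-.335,.15)
snap('wrist','w1.png');print(w2px('wrist',[.484,-.335,.152],m))
import json;json.dump({k:np.array(v).tolist() for k,v in m.items() if k in('intrinsics','view')},open('m1.json','w'))
E
```

```text
time_s: 2.1
tool_pos: [0.4797, -0.3041, 0.254]
orientation: [0.177, 0.984, -0.001, -0.001]
force: [0.6, 0.6, 0.4]
width: 0.0952
t 4.1 p [ 0.4767 -0.3073  0.2478] w 0.095 F [-0.6 -0.8  0.1] q [-0.687  0.381  1.652 -0.004  1.121  1.103]
x [ 0.976 -0.216 -0.013] y [-0.216 -0.976 -0.002] z [-0.012  0.005 -1.   ]
t 4.1 p [ 0.4767 -0.3073  0.2478] w 0.095 F [-0.6 -0.8  0.1] q [-0.687  0.381  1.652 -0.004  1.121  1.103]
x [ 0.976 -0.216 -0.013] y [-0.216 -0.976 -0.002] z [-0.012  0.005 -1.   ]
offset needed (x100mm): [0.143 0.257 0.976]
[351.08551087 184.44021317]
```

View pics/w1.png

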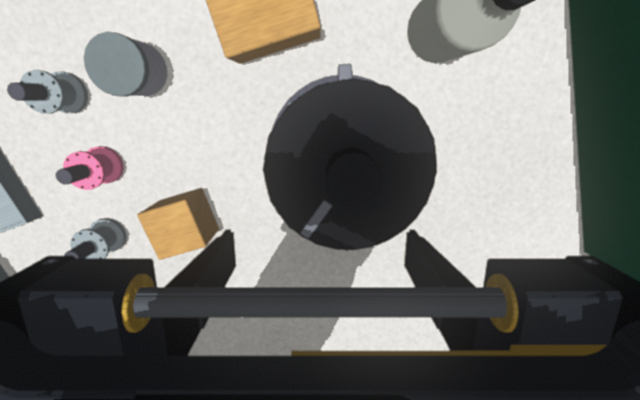

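The boss top is at about (354,175), against a predicted (351,184). The rib's end is near (309,232) and the block's near (345,72).

Run:
```python
from h import *
import json
m=json.load(open('m1.json'))
b=px2w('',354,173,.152,m)[:2];c=px2w('',350,163,.117,m)[:2];rib=px2w('',310,232,.12,m)[:2];k=px2w('',345,68,.072,m)[:2]
a=lambda d:np.arctan2(d[1],d[0])
print(b,c,rib,k,'rib',a(rib-b),a(rib-c),'blk',a(k-b),(a(k-b)-a(rib-b))%6.283,(a(k-c)-a(rib-c))%6.283)
```

```text
[ 0.49291818 -0.33912516] [ 0.49463583 -0.33917768] [ 0.43749249 -0.28867826] [ 0.5781432  -0.35425453] rib 2.403186177526872 2.417838235810574 blk -0.17569238484086902 3.704121437632259 3.686540806678003
```

```bash
python3 -m crank '{"offset":[[0.1,0.27,0],[0,0,0],[0,0,0],[0,0,0],[0,0,0],[0,0,0],[0,0,0],[0,0,0]],"turn":[[0,0,0],[0,0,0.118],[0,0,0.118],[0,0,0.118],[0,0,0.118],[0,0,0.118],[0,0,0.05],[0,0,0]],"grip":[1,1,1,1,1,1,1,1]}'
python3 - <<'E'
from h import *
to(.484,-.335,.121);to(.492,-.339,.121)
m=optics.camera_model('wrist')
snap('wrist','w2.png',s=1.0)
a=px2w('',320,390,.15,m);print(a)
im=cv2.imread('pics/w2.png')
for c,col in(((.484,-.335),(0,0,255)),((.492,-.339),(0,255,0))):
  for z,r in((.117,.0805),(.152,.023)):
    pts=np.array([w2px('',[c[0]+r*np.cos(t),c[1]+r*np.sin(t),z],m) for t in np.linspace(0,6.28,60)]).astype(int)
    cv2.polylines(im,[pts],True,col,1)
cv2.imwrite('pics/w2o.png',cv2.convertScaleAbs(im,alpha=1.5,beta=20))
E
```

```text
time_s: 5.15
tool_pos: [0.4798, -0.3362, 0.2454]
orientation: [0.815, -0.58, -0.009, 0.001]
force: [0.3, 0.5, 0.1]
width: 0.095
t 5.15 p [ 0.4798 -0.3362  0.2454] w 0.095 F [0.3 0.5 0.1] q [-0.722  0.412  1.607 -0.005  1.139  2.087]
x [ 0.328 -0.945 -0.012] y [-0.945 -0.328  0.012] z [-0.015  0.008 -1.   ]
offset needed (x100mm): [ 0.018 -0.058  1.244]
t 5.15 p [ 0.4798 -0.3362  0.2454] w 0.095 F [0.3 0.5 0.1] q [-0.722  0.412  1.607 -0.005  1.139  2.087]
x [ 0.328 -0.945 -0.012] y [-0.945 -0.328  0.012] z [-0.015  0.008 -1.   ]
offset needed (x100mm): [ 0.082 -0.121  1.242]
[ 0.41267612 -0.14711996  0.15      ]
```

View pics/w2o.png

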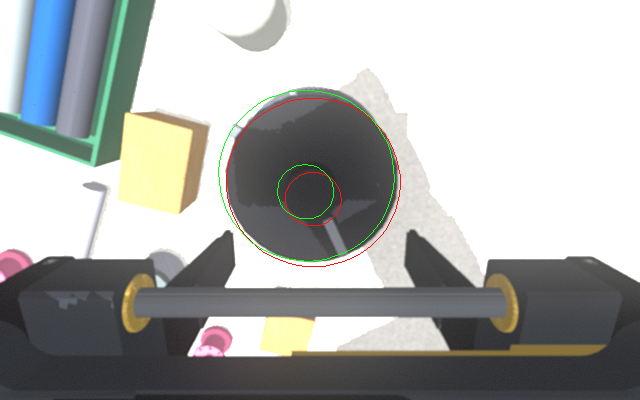

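```bash
python3 -m crank '{"offset":[[0.02,-0.06,0],[0,0,0.3],[0,0,0.3],[0,0,0.3],[0,0,0.25],[0,0,0.05],[0,0,0],[0,0,0]],"turn":[[0.008,0.008,0],[0,0,0],[0,0,0],[0,0,0],[0,0,0],[0,0,0],[0,0,0],[0,0,0]],"grip":[1,1,1,1,1,1,1,1]}'
python3 - <<'E'
from h import *
to(.484,-.335,.126)
E
```

```text
time_s: 6.2
tool_pos: [0.4896, -0.3368, 0.1241]
orientation: [0.819, -0.573, 0.005, -0.0]
force: [1.1, -0.0, -0.6]
width: 0.0949
t 6.2 p [ 0.4896 -0.3368  0.1241] w 0.0949 F [ 1.1 -0.  -0.6] q [-0.715  0.548  1.737  0.003  0.847  2.076]
x [ 0.342 -0.94   0.007] y [-0.94  -0.342 -0.006] z [ 0.009 -0.005 -1.   ]
offset needed (x100mm): [-0.036  0.047 -0.019]
```

```bash
python3 -m crank '{"offset":[[-0.04,0.05,-0.02],[0,0,0],[0,0,0],[0,0,0],[0,0,0],[0,0,0],[0,0,0],[0,0,0]],"turn":[[-0.004,-0.005,0],[0,0,0],[0,0,0],[0,0,0],[0,0,0],[0,0,0],[0,0,0],[0,0,0]],"grip":[1,-1,-1,-1,-1,-1,-1,-1]}' 30
python3 - <<'E'
from h import *
to(.484,-.335,.126)
E
```

```text
time_s: 7.2
tool_pos: [0.4837, -0.335, 0.1282]
orientation: [0.819, -0.573, 0.001, -0.0]
force: [-0.0, 0.1, -0.2]
width: 0.0454
t 7.2 p [ 0.4837 -0.335   0.1282] w 0.0454 F [-0.   0.1 -0.2] q [-0.718  0.538  1.743  0.     0.858  2.074]
x [ 0.343 -0.939  0.002] y [-0.939 -0.343 -0.001] z [ 0.002 -0.001 -1.   ]
offset needed (x100mm): [ 0.    -0.003  0.022]
```

Gripped on the boss with no side force. Turning anticlockwise.

```bash
python3 -m crank '{"offset":[[0,0,0],[0,0,0],[0,0,0],[0,0,0],[0,0,0],[0,0,0],[0,0,0],[0,0,0]],"turn":[[0,0,-0.115],[0,0,-0.115],[0,0,-0.115],[0,0,-0.115],[0,0,-0.115],[0,0,-0.115],[0,0,-0.115],[0,0,-0.115]],"grip":[-1,-1,-1,-1,-1,-1,-1,-1]}'
python3 - <<'E'
from h import *
to(.484,-.335,.128)
E
```

```text
time_s: 8.2
tool_pos: [0.4849, -0.3354, 0.1283]
orientation: [0.991, 0.133, 0.002, 0.001]
force: [2.0, -3.5, -0.4]
width: 0.0454
t 8.2 p [ 0.4849 -0.3354  0.1283] w 0.0454 F [ 2.  -3.5 -0.4] q [-0.718  0.538  1.742  0.003  0.857  0.583]
x [0.964 0.264 0.004] y [ 0.264 -0.964  0.003] z [ 0.005 -0.001 -1.   ]
offset needed (x100mm): [-0.008 -0.006  0.003]
```

```bash
python3 -m crank '{"offset":[[0,0,0],[0,0,0],[0,0,0],[0,0,0],[0,0,0],[0,0,0],[0,0,0],[0,0,0]],"turn":[[0,0,-0.115],[0,0,-0.115],[0,0,-0.115],[0,0,-0.115],[0,0,-0.115],[0,0,-0.115],[0,0,-0.115],[0,0,-0.115]],"grip":[-1,-1,-1,-1,-1,-1,-1,-1]}'; python3 -m crank '{"offset":[[0,0,0],[0,0,0],[0,0,0],[0,0,0],[0,0,0]],"turn":[[0,0,-0.115],[0,0,-0.115],[0,0,-0.115],[0,0,-0.04],[0,0,0]],"grip":[-1,-1,-1,-1,-1]}'
python3 - <<'E'
from h import *
s,r=st();print('wt',s['wrist_torque']);to(.484,-.335,.128)
snap('side','s1.png',(230,220,370,340),4)
im=cv2.imread('pics/raw_s1.png')
snap('top','t1.png',(370,200,470,290),5)
a=cv2.resize(cv2.imread('pics/s1.png'),(400,343));b=cv2.resize(cv2.imread('pics/t1.png'),(381,343))
cv2.imwrite('pics/st1.png',cv2.convertScaleAbs(np.hstack([a,b]),alpha=1.6,beta=20))
E
```

```text
time_s: 9.2
tool_pos: [0.4868, -0.3378, 0.1288]
orientation: [0.638, 0.77, 0.001, 0.006]
force: [2.1, 0.9, 0.3]
width: 0.0454
time_s: 9.82
tool_pos: [0.4875, -0.3374, 0.1286]
orientation: [0.37, 0.929, -0.0, 0.006]
force: [-0.0, -1.5, -0.1]
width: 0.0453
t 9.82 p [ 0.4875 -0.3374  0.1286] w 0.0453 F [-0.  -1.5 -0.1] q [-0.718  0.539  1.738  0.005  0.853 -1.535]
x [-0.727  0.687 -0.011] y [0.687 0.727 0.004] z [ 0.011 -0.005 -1.   ]
wt [-0.24492981  0.12887125 -0.02682176]
t 9.82 p [ 0.4875 -0.3374  0.1286] w 0.0453 F [-0.  -1.5 -0.1] q [-0.718  0.539  1.738  0.005  0.853 -1.535]
x [-0.727  0.687 -0.011] y [0.687 0.727 0.004] z [ 0.011 -0.005 -1.   ]
offset needed (x100mm): [ 0.042 -0.006  0.006]
```

View pics/st1.png

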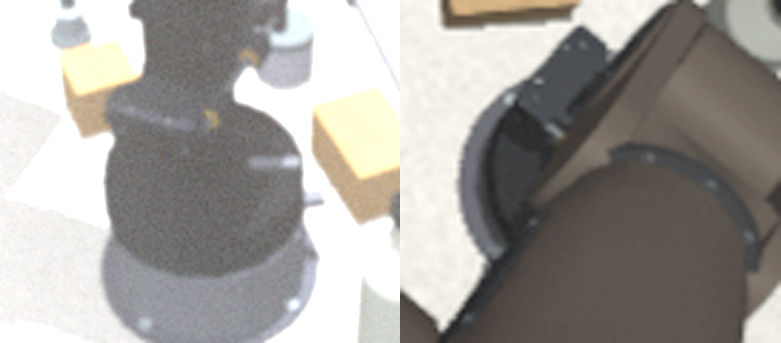

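In the side view the rib's outer end is at panel (298,160), nearly above the block at (318,201). I'll work out the angles from these.

Run:
```python
from h import *
c=np.array([.4855,-.336]);a=lambda d:np.arctan2(d[1],d[0])
q=lambda x,y,z:px2w('side',230+x/2.857,220+y/2.857,z)[:2]
r=q(298,160,.119);r0=q(250,161,.119);k=q(322,201,.068);print(r,r0,k,a(r-c),a(r-r0),a(k-c))
for t in(-.35,-.25,-.17,-.1): print(t,(w2px('side',[c[0]+.076*np.cos(t),c[1]+.076*np.sin(t),.119])-[230,220])*2.857,(w2px('side',[c[0]+.097*np.cos(t),c[1]+.097*np.sin(t),.07])-[230,220])*2.857)
```

```text
[ 0.55813814 -0.35623902] [ 0.52181342 -0.34432079] [ 0.57877474 -0.35983121] -0.2717360117870322 -0.3170354478982098 -0.25014350058078566
-0.35 [299.18642452 165.39646036] [323.95166052 208.14461809]
-0.25 [298.51837081 158.46284384] [322.94633456 199.23178549]
-0.17 [297.31075403 153.01656571] [321.31163337 192.2481996 ]
-0.1 [295.77624559 148.35238656] [319.29453892 186.2795636 ]
```

```bash
python3 -m crank '{"offset":[[0.04,0,0],[0,0,-0.04],[0,0,-0.04],[0,0,-0.04],[0,0,0]],"turn":[[0,0,-0.035],[0,0,0],[0,0,0],[0,0,0],[0,0,0]],"grip":[-1,-1,-1,-1,-1]}'
python3 - <<'E'
from h import *
st()
E
```

```text
time_s: 10.55
tool_pos: [0.4866, -0.336, 0.1417]
orientation: [0.347, 0.938, -0.001, 0.009]
force: [-0.3, -0.1, -2.6]
width: 0.0452
t 10.55 p [ 0.4866 -0.336   0.1417] w 0.0452 F [-0.3 -0.1 -2.6] q [-0.718  0.519  1.735  0.006  0.87  -1.584]
x [-0.759  0.651 -0.018] y [0.651 0.759 0.005] z [ 0.017 -0.008 -1.   ]
```

```bash
python3 -m crank '{"offset":[[0,0,-0.15],[0,0,-0.2],[0,0,-0.2],[0,0,-0.2],[0,0,-0.1],[0,0,0]],"turn":[[0.002,0.007,0],[0,0,0],[0,0,0],[0,0,0],[0,0,0],[0,0,0]],"grip":[-1,-1,-1,-1,-1,-1]}' 40
python3 - <<'E'
from h import *
to(.568,.176,.222)
E
```

```text
time_s: 11.3
tool_pos: [0.485, -0.3352, 0.2272]
orientation: [0.348, 0.938, 0.0, 0.002]
force: [0.4, 0.6, -2.9]
width: 0.0458
t 11.3 p [ 0.485  -0.3352  0.2272] w 0.0458 F [ 0.4  0.6 -2.9] q [-0.717  0.427  1.635  0.002  1.077 -1.578]
x [-0.758  0.652 -0.003] y [0.652 0.758 0.001] z [ 0.003 -0.001 -1.   ]
offset needed (x100mm): [2.705 4.416 0.051]
```

```bash
python3 -m crank '{"offset":[[0.15,0.24,0],[0.3,0.49,0],[0.3,0.49,0],[0.33,0.54,0],[0.33,0.54,0],[0.33,0.54,0],[0.33,0.54,0],[0.3,0.49,0]],"turn":[[0,0,0],[0,0,0],[0,0,0],[0,0,0],[0,0,0],[0,0,0],[0,0,0],[0,0,0]],"grip":[-1,-1,-1,-1,-1,-1,-1,-1]}'
python3 - <<'E'
from h import *
to(.568,.176,.15)
E
```

```text
time_s: 12.3
tool_pos: [0.5566, 0.1129, 0.2201]
orientation: [0.352, 0.936, -0.0, -0.003]
force: [0.8, -1.4, -3.3]
width: 0.0452
t 12.3 p [0.5566 0.1129 0.2201] w 0.0452 F [ 0.8 -1.4 -3.3] q [ 0.083  0.406  1.691  0.002  1.049 -0.77 ]
x [-0.753  0.658  0.005] y [ 0.658  0.753 -0.002] z [-0.005  0.001 -1.   ]
offset needed (x100mm): [0.326 0.552 0.701]
```

```bash
python3 -m crank '{"offset":[[0.17,0.28,0],[0.16,0.27,0],[0,0,0.3],[0,0,0.4],[0,0,0.3],[0,0,0.2],[0,0,0]],"turn":[[0,0,0],[0,0,0],[0,0,0],[0,0,0],[0,0,0],[0,0,0],[0,0,0]],"grip":[-1,-1,-1,-1,-1,-1,-1]}'
python3 - <<'E'
from h import *
to(.568,.176,.057)
snap('side','s2.png',(210,130,370,240),5)
im=cv2.imread('pics/s2.png');cv2.imwrite('pics/s2.png',cv2.convertScaleAbs(im,alpha=1.4,beta=10))
E
```

```text
time_s: 13.18
tool_pos: [0.564, 0.1831, 0.0896]
orientation: [0.349, 0.937, -0.002, -0.007]
force: [-0.1, 0.5, -3.1]
width: 0.0453
t 13.18 p [0.564  0.1831 0.0896] w 0.0453 F [-0.1  0.5 -3.1] q [ 0.201  0.6    1.751  0.004  0.804 -0.66 ]
x [-0.757  0.654  0.011] y [ 0.653  0.757 -0.009] z [-0.014  0.    -1.   ]
offset needed (x100mm): [-0.08  -0.024  0.325]
```

View pics/s2.png

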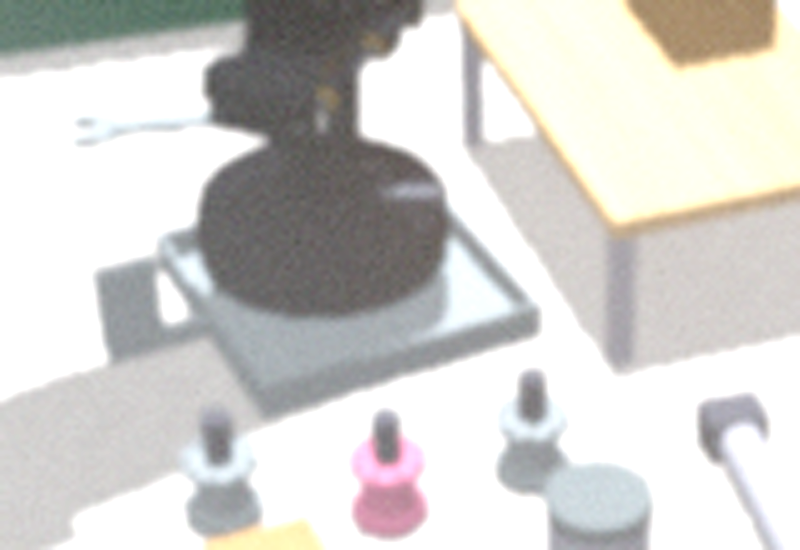

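Run:
```python
from h import *
q=lambda x,y,z:px2w('side',210+x/5,130+y/5,z)[:2]
A,B,C=q(538,303,.026),q(160,237,.026),q(262,388,.026);print(A,B,C,(A+B)/2,np.hypot(*(A-C)),np.hypot(*(B-C)))
```

```text
[0.67809916 0.09676999] [0.46725989 0.25325531] [0.49055203 0.06950121] [0.57267952 0.17501265] 0.18951916793822582 0.18522444175335787
```

```bash
python3 -m crank '{"offset":[[-0.09,-0.01,0],[0,0,0.12],[0,0,0.1],[0,0,0]],"turn":[[-0.005,-0.006,0],[0,0,0],[0,0,0],[0,0,0]],"grip":[-1,-1,-1,-1]}'
python3 - <<'E'
from h import *
to(.570,.176,.056)
E
```

```text
time_s: 13.72
tool_pos: [0.5721, 0.176, 0.0689]
orientation: [0.349, 0.937, 0.001, 0.002]
force: [-0.4, 0.1, -2.8]
width: 0.0449
t 13.72 p [0.5721 0.176  0.0689] w 0.0449 F [-0.4  0.1 -2.8] q [ 0.188  0.629  1.763 -0.     0.746 -0.67 ]
x [-0.757  0.654 -0.002] y [0.654 0.757 0.003] z [ 0.004  0.001 -1.   ]
offset needed (x100mm): [ 0.016 -0.014  0.129]
```

```bash
python3 -m crank '{"offset":[[0.02,-0.01,0.06],[0,0,0.06],[0,0,0.02],[0,0,0]],"turn":[[0,0,0],[0,0,0],[0,0,0],[0,0,0]],"grip":[-1,-1,-1,-1]}'
python3 - <<'E'
from h import *
to(.570,.176,.056)
E
```

```text
time_s: 14.22
tool_pos: [0.57, 0.1767, 0.0545]
orientation: [0.349, 0.937, 0.001, 0.002]
force: [-0.6, -0.6, 0.5]
width: 0.0454
t 14.22 p [0.57   0.1767 0.0545] w 0.0454 F [-0.6 -0.6  0.5] q [ 0.19   0.648  1.776 -0.     0.713 -0.668]
x [-0.757  0.653 -0.003] y [0.653 0.757 0.003] z [ 0.004  0.001 -1.   ]
offset needed (x100mm): [-0.005 -0.005 -0.015]
```

```bash
python3 -m crank '{"offset":[[0,0,0],[0,0,0],[0,0,-0.3],[0,0,-0.5],[0,0,-0.5],[0,0,0],[0,0,0],[0,0,0]],"turn":[[0,0,0],[0,0,0],[0,0,0],[0,0,0],[0,0,0],[0,0,-0.118],[0,0,-0.118],[0,0,-0.118]],"grip":[1,1,1,1,1,1,1,1]}';python3 -m crank '{"offset":[[0,0,0],[0,0,0],[0,0,0]],"turn":[[0,0,-0.118],[0,0,-0.06],[0,0,0]],"grip":[1,1,1]}'
python3 - <<'E'
from h import *
to(.425,.159,.16)
E
```

```text
time_s: 15.22
tool_pos: [0.5703, 0.1771, 0.1911]
orientation: [0.073, 0.997, 0.001, 0.005]
force: [-0.1, -0.4, 0.8]
width: 0.0949
time_s: 15.6
tool_pos: [0.5705, 0.1772, 0.192]
orientation: [-0.07, 0.998, 0.001, 0.006]
force: [0.1, -0.1, 0.4]
width: 0.0948
t 15.6 p [0.5705 0.1772 0.192 ] w 0.0948 F [ 0.1 -0.1  0.4] q [ 1.900e-01  4.710e-01  1.663e+00  1.000e-03  9.960e-01 -1.520e+00]
x [-0.99  -0.139 -0.011] y [-0.139  0.99   0.001] z [ 0.011  0.003 -1.   ]
offset needed (x100mm): [1.47  0.021 0.303]
```

```bash
python3 -m crank '{"offset":[[0.5,0,0],[0.5,0,0],[0.45,0.02,0.2],[0,0,0]],"turn":[[0.003,0.004,0.012],[0,0,0],[0,0,0],[0,0,0]],"grip":[1,1,1,1]}'
python3 - <<'E'
from h import *
to(.425,.159,.12)
m=optics.camera_model('wrist')
snap('wrist','w3.png')
im=cv2.imread('pics/w3.png')
o=np.array([.570,.1763]);y=.115;X=np.array([np.cos(y),np.sin(y)]);Y=np.array([-X[1],X[0]])
def poly(pts,z,col):
    p=np.array([w2px('',[*(o+X*a+Y*b),z],m) for a,b in pts]).astype(int);cv2.polylines(im,[p],True,col,1)
poly([(-.165,-.006),(-.125,-.006),(-.125,.006),(-.165,.006)],.074,(0,0,255))
poly([(-.096,-.096),(.096,-.096),(.096,.096),(-.096,.096)],.026,(0,255,0))
poly([(.0805*np.cos(t),.0805*np.sin(t)) for t in np.linspace(0,6.28,50)],.043,(255,0,255))
cv2.imwrite('pics/w3.png',cv2.convertScaleAbs(im,alpha=1.3,beta=10))
E
```

```text
time_s: 16.1
tool_pos: [0.4224, 0.1606, 0.1704]
orientation: [-0.054, 0.999, -0.001, 0.003]
force: [0.3, -0.6, -0.3]
width: 0.0949
t 16.1 p [0.4224 0.1606 0.1704] w 0.0949 F [ 0.3 -0.6 -0.3] q [ 0.219  0.306  2.023 -0.005  0.806 -1.457]
x [-0.994 -0.109 -0.006] y [-0.109  0.994 -0.003] z [ 0.007 -0.002 -1.   ]
offset needed (x100mm): [-0.02  -0.018  0.504]
```

View pics/w3.png

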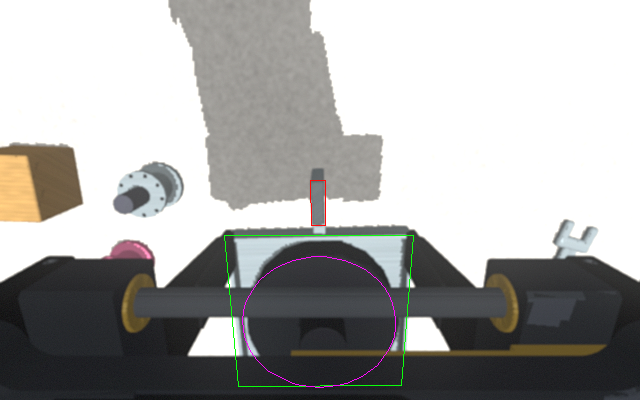

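Run:
```python
from h import *
m=optics.camera_model('wrist')
V=np.array(m['view']);print('cam',-V[:3,:3].T@V[:3,3])
o=np.array([.570,.1763]);X=np.array([np.cos(.115),np.sin(.115)])
for z in(.004,.026,.043):print(z,w2px('',[*(o-X*.0805),z],m))
for a,z in((-.165,.074),(-.125,.074),(-.096,.026),(-.092,.026)):print(a,w2px('',[*(o+X*a),z],m))
im=cv2.imread('pics/raw_w3.png');print(im[215:262,310:312].mean(1).mean(1).astype(int).tolist());print(im[160:180,318].mean(1).astype(int).tolist())
print('row300',im[300,225:420].mean(1).astype(int).tolist())
```

```text
cam [0.34579196 0.152832   0.33942113]
0.004 [318.90601251 238.01143174]
0.026 [318.81029442 246.51590685]
0.043 [318.72783557 253.84230883]
-0.165 [317.87956209 176.94476484]
-0.125 [318.21318177 222.61448615]
-0.096 [318.7140199  232.57851524]
-0.092 [318.73910577 236.21012649]
[163, 160, 159, 159, 159, 161, 164, 167, 169, 175, 184, 179, 140, 90, 69, 66, 67, 68, 67, 65, 68, 99, 141, 159, 151, 114, 65, 33, 28, 30, 31, 29, 28, 28, 28, 28, 29, 28, 31, 30, 31, 35, 38, 37, 36, 36, 35]
[112, 112, 114, 113, 113, 114, 114, 107, 87, 71, 68, 69, 68, 69, 69, 69, 69, 70, 70, 69]
row300 [51, 51, 51, 52, 52, 51, 54, 50, 52, 52, 51, 54, 51, 53, 51, 52, 51, 51, 51, 51, 52, 52, 51, 51, 51, 51, 52, 50, 49, 51, 49, 52, 51, 51, 49, 51, 50, 51, 49, 51, 52, 49, 50, 49, 50, 48, 51, 49, 50, 48, 49, 49, 49, 48, 48, 49, 48, 49, 48, 48, 49, 48, 48, 49, 48, 47, 48, 48, 48, 48, 47, 49, 48, 48, 48, 48, 48, 47, 47, 48, 46, 46, 48, 47, 46, 47, 48, 47, 48, 47, 47, 47, 47, 46, 47, 48, 47, 46, 48, 47, 46, 46, 48, 46, 48, 48, 47, 47, 47, 48, 47, 48, 47, 46, 47, 48, 47, 47, 48, 46, 49, 48, 48, 47, 48, 49, 49, 48, 46, 47, 49, 46, 46, 47, 48, 49, 48, 46, 49, 48, 48, 49, 47, 48, 48, 48, 49, 50, 48, 49, 48, 48, 48, 48, 50, 48, 49, 48, 49, 49, 51, 47, 49, 50, 50, 51, 48, 49, 49, 50, 49, 51, 49, 50, 51, 49, 50, 50, 50, 50, 51, 50, 50, 51, 50, 51, 51, 50, 51, 52, 51, 51, 51, 51, 51]
```

```bash
python3 -m crank '{"offset":[[-0.02,-0.01,0.3],[0,0,0.4],[0,0,0.4],[0,0,0.14],[0,0,0]],"turn":[[0,0,0],[0,0,0],[0,0,0],[0,0,0],[0,0,0]],"grip":[1,1,1,1,1]}'
python3 - <<'E'
from h import *
to(.4255,.1597,.045)
E
```

```text
time_s: 16.77
tool_pos: [0.4377, 0.1614, 0.0457]
orientation: [-0.05, 0.999, -0.0, 0.01]
force: [-0.1, -0.1, -0.5]
width: 0.0951
t 16.77 p [0.4377 0.1614 0.0457] w 0.0951 F [-0.1 -0.1 -0.5] q [ 0.214  0.539  2.113 -0.008  0.469 -1.45 ]
x [-0.995 -0.1   -0.021] y [-0.1    0.995 -0.001] z [ 0.021  0.001 -1.   ]
offset needed (x100mm): [ 0.123 -0.004  0.005]
```

```bash
python3 -m crank '{"offset":[[0.12,0,0],[0.02,0,0],[0,0,0],[0,0,0],[0,0,0],[0,0,0],[0,0,0],[0,0,0]],"turn":[[0,0.010,0],[0,0,0],[0,0,0],[0,0,0],[0,0,0],[0,0,0],[0,0,0],[0,0,0]],"grip":[1,1,-1,-1,-1,-1,-1,-1]}' 20; python3 -m crank '{"offset":[[0,0,0],[0,0,0]],"turn":[[0,0,0],[0,0,0]],"grip":[-1,-1]}' 20
python3 - <<'E'
from h import *
to(.4255,.1597,.045)
E
```

```text
time_s: 17.77
tool_pos: [0.4252, 0.1603, 0.048]
orientation: [-0.049, 0.999, -0.0, 0.005]
force: [0.9, 0.1, -0.2]
width: 0.0403
time_s: 18.02
tool_pos: [0.4252, 0.1603, 0.0479]
orientation: [-0.049, 0.999, -0.0, 0.005]
force: [1.2, -0.8, 0.3]
width: 0.0205
t 18.02 p [0.4252 0.1603 0.0479] w 0.0205 F [ 1.2 -0.8  0.3] q [ 0.216  0.527  2.133 -0.004  0.472 -1.45 ]
x [-0.995 -0.099 -0.009] y [-0.099  0.995 -0.001] z [ 0.009  0.    -1.   ]
offset needed (x100mm): [-0.003 -0.007  0.029]
```

```bash
python3 -m crank '{"offset":[[0,0,0],[0,0,0],[-0.05,0.04,0],[-0.11,0.09,0],[-0.11,0.09,0],[-0.11,0.09,0],[-0.11,0.05,0],[0,0,0]],"turn":[[0,0,0],[0,0,0],[0,0,0.01],[0,0,0.014],[0,0,0.014],[0,0,0.014],[0,0,0.01],[0,0,0]],"grip":[-1,-1,-1,-1,-1,-1,-1,-1]}' 30
python3 - <<'E'
from h import *
to(.66,.197,.047)
E
```

```text
time_s: 19.02
tool_pos: [0.4612, 0.197, 0.0477]
orientation: [0.004, 1.0, -0.003, -0.008]
force: [4.2, -1.1, -4.0]
width: 0.0118
t 19.02 p [0.4612 0.197  0.0477] w 0.0118 F [ 4.2 -1.1 -4. ] q [ 2.730e-01  5.730e-01  2.003e+00 -2.000e-03  5.830e-01 -1.289e+00]
x [-1.     0.007  0.017] y [ 0.007  1.    -0.006] z [-0.017 -0.006 -1.   ]
offset needed (x100mm): [-1.988  0.014 -0.026]
```

```bash
python3 -m crank '{"offset":[[-0.15,0.01,-0.02],[-0.2,0,0],[-0.2,0,0],[0,0,0]],"turn":[[0,-0.008,0],[0,0,0],[0,0,0],[0,0,0]],"grip":[-1,-1,-1,-1]}'
python3 - <<'E'
from h import *
to(.66,.197,.047)
snap('top','t3.png',(165,80,345,215),4)
im=cv2.imread('pics/t3.png');a=cv2.convertScaleAbs(im,alpha=1.5,beta=10)
snap('side','s3.png',(210,110,410,230),2);b=cv2.convertScaleAbs(cv2.imread('pics/s3.png'),alpha=1.3)
cv2.imwrite('pics/t3.png',a)
E
```

```text
time_s: 19.52
tool_pos: [0.5155, 0.1974, 0.0477]
orientation: [0.003, 1.0, -0.004, -0.004]
force: [4.7, 2.8, -0.4]
width: 0.0117
t 19.52 p [0.5155 0.1974 0.0477] w 0.0117 F [ 4.7  2.8 -0.4] q [ 0.248  0.618  1.883 -0.008  0.651 -1.31 ]
x [-1.     0.007  0.009] y [ 0.007  1.    -0.007] z [-0.009 -0.007 -1.   ]
offset needed (x100mm): [-1.445  0.006 -0.005]
```

View pics/t3.png

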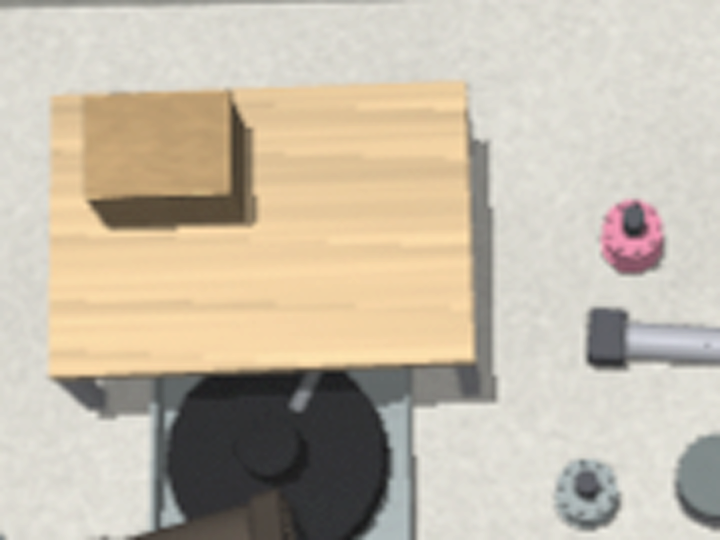

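The tray is square and centred in front of the stand, with the cap sitting in its middle. Pushing it on in.

```bash
python3 -m crank '{"offset":[[-0.15,0,0],[-0.2,0,0],[-0.2,0,0],[-0.2,0,0],[-0.2,0,0],[-0.2,0,0],[0,0,0]],"turn":[[0,-0.004,0],[0,0,0],[0,0,0],[0,-0.004,0],[0,0,0],[0,0,0],[0,0,0]],"grip":[-1,-1,-1,-1,-1,-1,-1]}'
python3 - <<'E'
from h import *
to(.66,.197,.047)
E
```

```text
time_s: 20.5
tool_pos: [0.6146, 0.1967, 0.0477]
orientation: [0.003, 1.0, -0.006, -0.014]
force: [4.1, 0.6, -3.8]
width: 0.0117
t 20.5 p [0.6146 0.1967 0.0477] w 0.0117 F [ 4.1  0.6 -3.8] q [ 0.21   0.72   1.627 -0.008  0.824 -1.35 ]
x [-1.     0.005  0.027] y [ 0.005  1.    -0.012] z [-0.027 -0.012 -1.   ]
offset needed (x100mm): [-0.454  0.005 -0.006]
```

```bash
python3 -m crank '{"offset":[[-0.2,0,0],[-0.2,0,0],[-0.08,0,0],[0,0,0]],"turn":[[-0.005,-0.015,0],[0,0,0],[0,-0.005,0],[0,0,0]],"grip":[-1,-1,-1,-1]}'
python3 - <<'E'
from h import *
to(.66,.197,.047)
snap('side','s4.png',(280,90,420,200),5)
im=cv2.imread('pics/s4.png');cv2.imwrite('pics/s4.png',cv2.convertScaleAbs(im,alpha=1.6,beta=20))
E
```

```text
time_s: 21.0
tool_pos: [0.654, 0.1969, 0.0476]
orientation: [0.002, 1.0, -0.003, -0.006]
force: [4.1, 0.8, -2.4]
width: 0.012
t 21.0 p [0.654  0.1969 0.0476] w 0.012 F [ 4.1  0.8 -2.4] q [ 0.197  0.757  1.535 -0.005  0.862 -1.366]
x [-1.     0.004  0.011] y [ 0.004  1.    -0.006] z [-0.011 -0.006 -1.   ]
offset needed (x100mm): [-0.06   0.001  0.005]
```

View pics/s4.png

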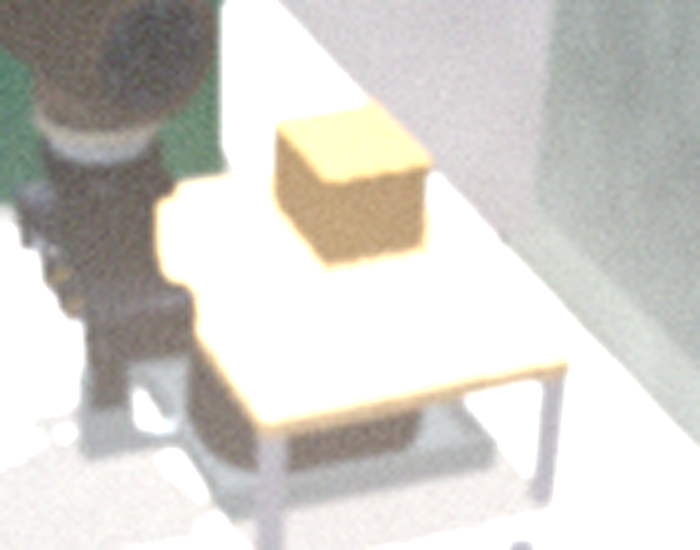

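```bash
python3 -m crank '{"offset":[[-0.09,0,0],[-0.05,0,0],[0,0,0],[0,0,0],[0,0,0],[0,0,0],[0,0,0],[0,0,0]],"turn":[[0,0,0],[0,0,0],[0,0,0],[0,0,0],[0,0,0],[0,0,0],[0,0,0],[0,0,0]],"grip":[-1,-1,-1,-1,0,1,1,1]}'
python3 - <<'E'
from h import *
st()
E
```

```text
time_s: 22.05
tool_pos: [0.663, 0.1967, 0.0472]
orientation: [0.002, 1.0, -0.004, -0.01]
force: [0.9, -0.8, 0.7]
width: 0.0465
t 22.05 p [0.663  0.1967 0.0472] w 0.0465 F [ 0.9 -0.8  0.7] q [ 0.194  0.771  1.504 -0.005  0.888 -1.37 ]
x [-1.     0.004  0.02 ] y [ 0.003  1.    -0.008] z [-0.02  -0.008 -1.   ]
```

```bash
python3 -m crank '{"offset":[[0,0,0],[0,0,-0.2],[0,0,-0.4],[0,0,-0.5],[0.2,0,-0.5],[0.5,-0.2,0],[0.5,-0.2,0],[0,0,0]],"turn":[[-0.003,-0.008,0],[0,0,0],[0,0,0],[0,0,0],[0,0,0],[0,0,0],[0,0,0],[0,0,0]],"grip":[0,0,0,0,0,0,0,0]}'
python3 - <<'E'
from h import *
s,r=st()
snap('top','t5.png',(165,80,465,290),2.6)
im=cv2.imread('pics/t5.png');cv2.imwrite('pics/t5.png',cv2.convertScaleAbs(im,alpha=1.5,beta=10))
E
```

```text
time_s: 23.05
tool_pos: [0.5408, 0.1566, 0.222]
orientation: [0.002, 1.0, -0.001, 0.001]
force: [0.6, 1.4, 1.1]
width: 0.0474
t 23.05 p [0.5408 0.1566 0.222 ] w 0.0474 F [0.6 1.4 1.1] q [ 0.165  0.395  1.705 -0.002  1.041 -1.401]
x [-1.     0.003 -0.002] y [ 0.003  1.    -0.001] z [ 0.002 -0.001 -1.   ]
```

View pics/t5.png

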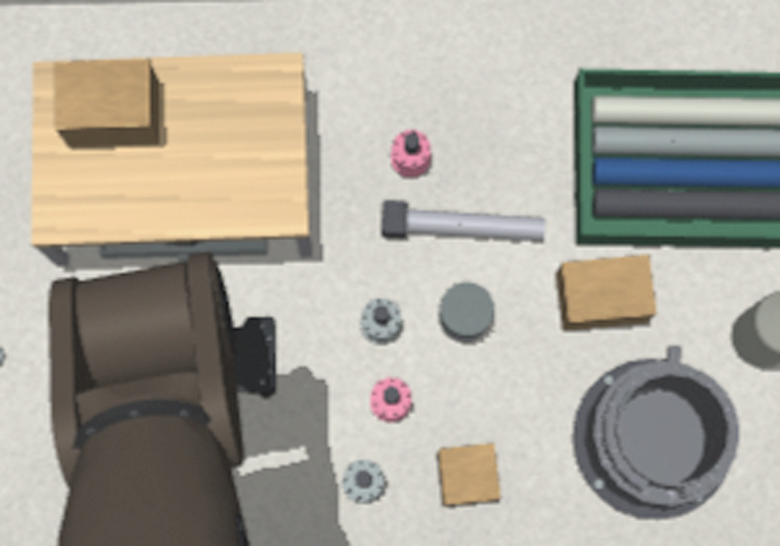

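Both grey hubs stand with their stub tops at (381,314) and (364,480). The tub is open and the tray is under the board.

Run:
```python
from h import *
P=lambda x,y,z:px2w('top',165+x/2.6,80+y/2.6,z)[:2]
print(P(381,314,.072),P(381,323,.036),P(364,479,.072),P(364,482,.042),'tub blk',P(674,350,.07),'foot',P(574,435,.0))
to(.4426,-.004,.15)
```

```text
[ 0.62333625 -0.02941104] [ 0.61981311 -0.02937844] [ 0.44217904 -0.00649259] [ 0.44079733 -0.00612548] tub blk [ 0.57518314 -0.35245069] foot [ 0.49055616 -0.24732633]
t 23.1 p [0.5427 0.1571 0.2221] w 0.0476 F [ 0.8 -0.1  1.3] q [ 0.166  0.397  1.701 -0.002  1.041 -1.401]
x [-1.     0.003 -0.003] y [ 0.003  1.    -0.001] z [ 0.003 -0.001 -1.   ]
offset needed (x100mm): [ 0.998 -1.613  0.719]
```

```bash
python3 -m crank '{"offset":[[0.3,-0.5,0],[0.3,-0.5,0],[0.3,-0.5,0],[0.1,-0.13,0.3],[0,0,0.4],[0,0,0]],"turn":[[0,0,0],[0,0,0],[0,0,0],[0,0,0],[0,0,0],[0,0,0]],"grip":[0,0,0,0,0,0]}'
python3 - <<'E'
from h import *
to(.442,-.006,.043)
m=optics.camera_model('wrist');print(w2px('',[.442,-.006,.072],m))
snap('wrist','w5.png')
E
```

```text
time_s: 23.85
tool_pos: [0.4485, -0.0106, 0.1551]
orientation: [0.001, 1.0, -0.001, 0.008]
force: [0.4, 0.2, 0.5]
width: 0.0475
t 23.85 p [ 0.4485 -0.0106  0.1551] w 0.0475 F [0.4 0.2 0.5] q [-1.710e-01  3.230e-01  2.054e+00  1.000e-03  7.490e-01 -1.740e+00]
x [-1.     0.002 -0.015] y [ 0.002  1.    -0.002] z [ 0.015 -0.002 -1.   ]
offset needed (x100mm): [0.082 0.049 1.119]
[325.44319712 195.69864531]
```

View pics/w5.png

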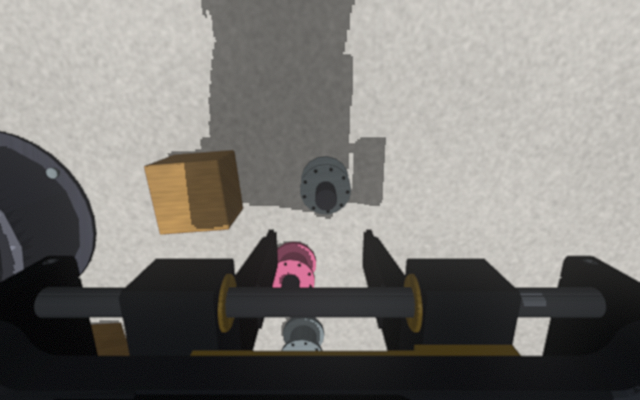

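The stub top is near (326,200), against a predicted (325,196), so this hub is where I expected.

```bash
python3 -m crank '{"offset":[[0.08,0.05,0.2],[0,0,0.4],[0,0,0.2],[0,0,0]],"turn":[[0,0.008,0],[0,0.003,0],[0,0,0],[0,0,0]],"grip":[0,0,0,0]}'
python3 - <<'E'
from h import *
to(.442,-.006,.043)
E
```

```text
time_s: 24.4
tool_pos: [0.4491, -0.0053, 0.0807]
orientation: [-0.0, 1.0, -0.002, 0.006]
force: [0.2, 0.3, -0.4]
width: 0.0476
t 24.4 p [ 0.4491 -0.0053  0.0807] w 0.0476 F [ 0.2  0.3 -0.4] q [-0.157  0.457  2.123 -0.005  0.549 -1.725]
x [-1.    -0.001 -0.011] y [-0.001  1.    -0.004] z [ 0.011 -0.004 -1.   ]
offset needed (x100mm): [ 0.075 -0.005  0.376]
```

```bash
python3 -m crank '{"offset":[[0.09,0,0.2],[0.02,0,0.17],[0,0,0],[0,0,0],[0,0,0],[0,0,0],[0,0,0]],"turn":[[0,0.008,0],[0,0,0],[0,0,0],[0,0,0],[0,0,0],[0,0,0],[0,0,0]],"grip":[0,0,0,-1,-1,-1,-1]}' 30
python3 - <<'E'
from h import *
to(.442,-.006,.043)
E
```

```text
time_s: 25.28
tool_pos: [0.4447, -0.0055, 0.0508]
orientation: [-0.001, 1.0, -0.003, 0.006]
force: [0.3, 0.7, -2.0]
width: 0.0171
t 25.27 p [ 0.4447 -0.0055  0.0508] w 0.0171 F [ 0.3  0.7 -2. ] q [-0.158  0.512  2.156 -0.011  0.461 -1.722]
x [-1.    -0.003 -0.011] y [-0.003  1.    -0.007] z [ 0.011 -0.007 -1.   ]
offset needed (x100mm): [ 0.028 -0.005  0.078]
```

```bash
python3 -m crank '{"offset":[[0,0,-0.2],[0,0,-0.4],[0,0,-0.5],[0,0,-0.5],[0,0,0]],"turn":[[0,0,0],[0,0.004,0],[0,0,0],[0,0,0],[0,0,0]],"grip":[-1,-1,-1,-1,-1]}' 40
python3 - <<'E'
from h import *
to(.458,-.335,.205)
E
```

```text
time_s: 25.9
tool_pos: [0.4426, -0.0043, 0.2148]
orientation: [-0.001, 1.0, -0.003, 0.0]
force: [0.4, 0.2, -2.7]
width: 0.017
t 25.9 p [ 0.4426 -0.0043  0.2148] w 0.017 F [ 0.4  0.2 -2.7] q [-0.156  0.231  1.983 -0.007  0.925 -1.724]
x [-1.    -0.002 -0.001] y [-0.002  1.    -0.006] z [ 0.001 -0.006 -1.   ]
offset needed (x100mm): [-0.147 -3.306  0.117]
```

```bash
python3 -m crank '{"offset":[[-0.02,-0.3,0],[-0.03,-0.5,0],[-0.03,-0.5,0],[-0.03,-0.5,0],[-0.03,-0.5,0],[-0.02,-0.5,0],[0,-0.5,0],[0,0,0]],"turn":[[0,0,0],[0,0,0],[0,0,0],[0,0,0],[0,0,0],[0,0,0],[0,0,0],[0,0,0]],"grip":[-1,-1,-1,-1,-1,-1,-1,-1]}'
python3 - <<'E'
from h import *
to(.458,-.335,.061)
E
```

```text
time_s: 26.9
tool_pos: [0.4557, -0.3425, 0.2042]
orientation: [-0.002, 1.0, 0.002, -0.006]
force: [0.1, 0.1, -2.2]
width: 0.0172
t 26.9 p [ 0.4557 -0.3425  0.2042] w 0.0172 F [ 0.1  0.1 -2.2] q [-0.758  0.429  1.701 -0.007  1.024 -2.329]
x [-1.    -0.004  0.012] y [-0.004  1.     0.004] z [-0.012  0.004 -1.   ]
offset needed (x100mm): [-0.041  0.07   1.431]
```

```bash
python3 -m crank '{"offset":[[-0.04,0.07,0],[0,0,0.2],[0,0,0.2],[0,0,0]],"turn":[[0.002,-0.006,0],[0,0,0],[0,0,0],[0,0,0]],"grip":[-1,-1,-1,-1]}'
python3 - <<'E'
from h import *
to(.458,-.335,.061)
snap('side','s6.png',(240,210,380,340),4)
im=cv2.imread('pics/s6.png');cv2.imwrite('pics/s6.png',cv2.convertScaleAbs(im,alpha=1.3,beta=10))
E
```

```text
time_s: 27.4
tool_pos: [0.4593, -0.3295, 0.1604]
orientation: [-0.003, 1.0, 0.002, -0.003]
force: [-0.4, -0.0, -2.3]
width: 0.017
t 27.4 p [ 0.4593 -0.3295  0.1604] w 0.017 F [-0.4 -0.  -2.3] q [-0.739  0.471  1.764 -0.     0.913 -2.316]
x [-1.    -0.007  0.005] y [-0.007  1.     0.005] z [-0.005  0.005 -1.   ]
offset needed (x100mm): [ 0.008 -0.06   0.994]
```

View pics/s6.png

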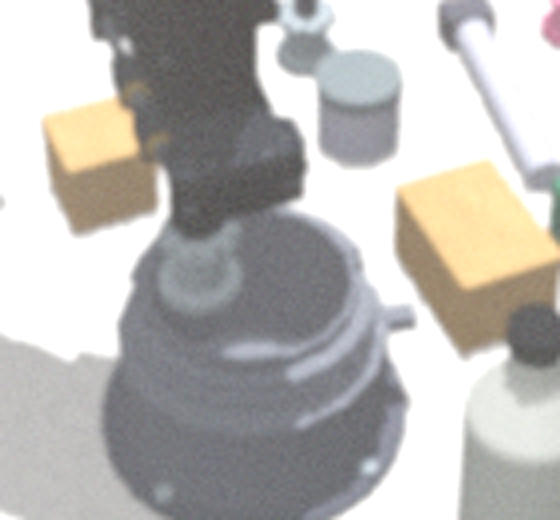

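Run:
```python
from h import *
c=(.485,-.335);t=np.linspace(0,6.28,90)
p=np.array([(w2px('side',[c[0]+.057*np.cos(a),c[1]+.057*np.sin(a),.112])-[240,210])*4 for a in t]);print(p.min(0),p.max(0))
h=np.array([(w2px('side',[.459+.024*np.cos(a),-.3295+.024*np.sin(a),.11])-[240,210])*4 for a in t]);print(h.min(0),h.max(0))
im=cv2.imread('pics/s6.png');q=im.copy()
```

```text
[143.11001547 208.61873756] [343.80028061 355.48129303]
[154.74419428 255.57015215] [239.37590116 317.67512603]
```

```bash
python3 -m crank '{"offset":[[-0.03,-0.06,0.1],[0,0,0.3],[0,0,0.3],[0,0,0.15],[0,0,0]],"turn":[[0.002,-0.002,0],[0,0,0],[0,0,0],[0,0,0],[0,0,0]],"grip":[-1,-1,-1,-1,-1]}'
python3 - <<'E'
from h import *
to(.461,-.335,.061)
E
```

```text
time_s: 28.08
tool_pos: [0.4652, -0.3367, 0.0759]
orientation: [-0.004, 1.0, -0.002, 0.002]
force: [0.0, 0.4, -2.2]
width: 0.0167
t 28.07 p [ 0.4652 -0.3367  0.0759] w 0.0167 F [ 0.   0.4 -2.2] q [-0.741  0.593  1.821 -0.     0.722 -2.32 ]
x [-1.    -0.008 -0.004] y [-0.008  1.    -0.004] z [ 0.004 -0.004 -1.   ]
offset needed (x100mm): [0.042 0.018 0.149]
```

```bash
python3 -m crank '{"offset":[[0.05,0.01,0.1],[0,0,0.05],[0,0,0.03],[0,0,0]],"turn":[[0,0.003,0],[0,0,0],[0,0,0],[0,0,0]],"grip":[-1,-1,-1,-1]}'
python3 - <<'E'
from h import *
to(.461,-.335,.061)
E
```

```text
time_s: 28.58
tool_pos: [0.4608, -0.3367, 0.059]
orientation: [-0.004, 1.0, -0.003, 0.001]
force: [-0.8, -0.4, -2.5]
width: 0.0172
t 28.57 p [ 0.4608 -0.3367  0.059 ] w 0.0172 F [-0.8 -0.4 -2.5] q [-0.745  0.614  1.841 -0.006  0.68  -2.319]
x [-1.    -0.008 -0.002] y [-0.008  1.    -0.007] z [ 0.002 -0.007 -1.   ]
offset needed (x100mm): [-0.002  0.017 -0.02 ]
```

```bash
python3 -m crank '{"offset":[[0,0,0.05],[0,0,0],[0,0,0],[0,0,0],[0,0,-0.3],[0,0,-0.5],[0,0,-0.5],[0,0,-0.2]],"turn":[[0,0,0],[0,0,0],[0,0,0],[0,0,0],[0,0,0],[0,0,0],[0,0,0],[0,0,0]],"grip":[-1,-1,-0.26,-0.26,-0.26,-0.26,-0.26,-0.26]}'
python3 - <<'E'
from h import *
to(.6233,-.0294,.205)
snap('side','s7.png',(240,210,380,340),4);a=cv2.imread('pics/s7.png')
snap('top','t7.png',(300,160,460,290),4);b=cv2.imread('pics/t7.png')
f=lambda i:cv2.resize(i,(395,367))
cv2.imwrite('pics/st7.png',cv2.convertScaleAbs(np.hstack([f(a),f(b)]),alpha=1.4,beta=10))
E
```

```text
time_s: 29.58
tool_pos: [0.4608, -0.3358, 0.2104]
orientation: [-0.004, 1.0, -0.004, 0.001]
force: [-0.1, -0.1, -0.0]
width: 0.035
t 29.57 p [ 0.4608 -0.3358  0.2104] w 0.035 F [-0.1 -0.1 -0. ] q [-0.744  0.415  1.705 -0.004  1.014 -2.321]
x [-1.    -0.008 -0.003] y [-0.008  1.    -0.007] z [ 0.003 -0.007 -1.   ]
offset needed (x100mm): [-1.649  3.052  0.036]
```

View pics/st7.png

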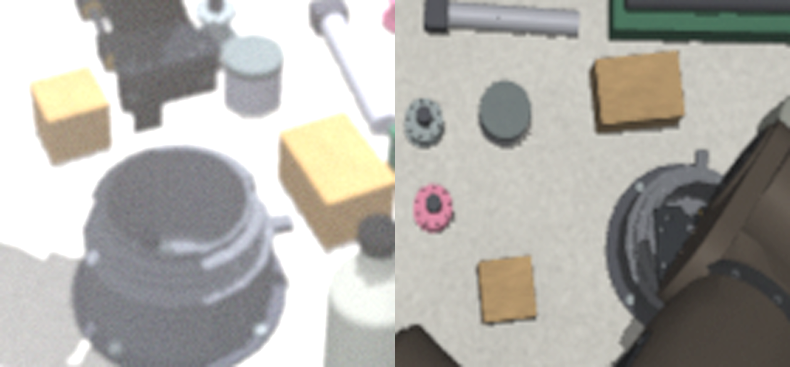

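Hub0 has not moved (checked at raw (312,201)). The first hub can't be seen inside the tub from here, so I'll check it later. Going to hub0.

```bash
python3 -m crank '{"offset":[[-0.27,0.5,0],[-0.27,0.5,0],[-0.27,0.5,0],[-0.27,0.5,0],[-0.27,0.5,0],[-0.26,0.48,0],[0,0,0.2],[0,0,0]],"turn":[[0,0,0],[0,0,0],[0,0,0],[0,0,0],[0,0,0],[0,0,0],[0,0,0],[0,0,0]],"grip":[0,0,0,0,0,0,0,0]}'
python3 - <<'E'
from h import *
to(.6233,-.0294,.047)
E
```

```text
time_s: 30.68
tool_pos: [0.6219, -0.0271, 0.1744]
orientation: [-0.003, 1.0, -0.002, -0.005]
force: [-0.7, -1.0, 0.2]
width: 0.0477
t 30.68 p [ 0.6219 -0.0271  0.1744] w 0.0477 F [-0.7 -1.   0.2] q [-0.147  0.532  1.604 -0.006  1.016 -1.72 ]
x [-1.    -0.006  0.01 ] y [-0.006  1.    -0.004] z [-0.01  -0.004 -1.   ]
offset needed (x100mm): [-0.026 -0.018  1.274]
```

```bash
python3 -m crank '{"offset":[[-0.02,-0.02,0.3],[0,0,0.3],[0,0,0.25],[0,0,0]],"turn":[[-0.002,-0.005,0],[0,0,0],[0,0,0],[0,0,0]],"grip":[0,0,0,0]}'
python3 - <<'E'
from h import *
to(.6233,-.0294,.047)
snap('top','t8.png');im=cv2.imread('pics/raw_t8.png')
m=optics.camera_model('wrist');print('stub px',w2px('',[.6233,-.0294,.072],m))
E
```

```text
time_s: 31.18
tool_pos: [0.6233, -0.0316, 0.0868]
orientation: [-0.001, 1.0, -0.0, -0.001]
force: [0.9, 0.3, 0.1]
width: 0.0478
t 31.18 p [ 0.6233 -0.0316  0.0868] w 0.0478 F [0.9 0.3 0.1] q [-1.560e-01  6.350e-01  1.680e+00 -1.000e-03  8.290e-01 -1.728e+00]
x [-1.    -0.003  0.003] y [-0.003  1.    -0.001] z [-0.003 -0.001 -1.   ]
offset needed (x100mm): [-0.002  0.022  0.398]
stub px [323.19899978 236.91512174]
```

```bash
python3 -m crank '{"offset":[[0,0.02,0.2],[0,0,0.2],[0,0,0.02],[0,0,0],[0,0,0],[0,0,0],[0,0,0]],"turn":[[0,0,0],[0,0,0],[0,0,0],[0,0,0],[0,0,0],[0,0,0],[0,0,0]],"grip":[0,0,0,-1,-1,-1,-1]}' 30
python3 - <<'E'
from h import *
st()
E
```

```text
time_s: 32.1
tool_pos: [0.6274, -0.0315, 0.0532]
orientation: [-0.0, 1.0, -0.001, 0.005]
force: [-0.1, 0.4, -2.2]
width: 0.017
t 32.1 p [ 0.6274 -0.0315  0.0532] w 0.017 F [-0.1  0.4 -2.2] q [-1.550e-01  6.820e-01  1.699e+00 -1.000e-03  7.510e-01 -1.725e+00]
x [-1.    -0.001 -0.01 ] y [-0.001  1.    -0.003] z [ 0.01  -0.003 -1.   ]
```

```bash
python3 -m crank '{"offset":[[0,0,-0.2],[0,0,-0.4],[0,0,-0.5],[0,0,-0.5],[0,0,0]],"turn":[[0,0,0],[0,0.004,0],[0,0,0],[0,0,0],[0,0,0]],"grip":[-1,-1,-1,-1,-1]}' 40
python3 - <<'E'
from h import *
to(.515,-.336,.215)
E
```

```text
time_s: 32.72
tool_pos: [0.6256, -0.0309, 0.2166]
orientation: [-0.001, 1.0, -0.001, -0.0]
force: [-0.4, 0.7, -2.7]
width: 0.0168
t 32.73 p [ 0.6256 -0.0309  0.2166] w 0.0168 F [-0.4  0.7 -2.7] q [-0.154  0.491  1.553 -0.002  1.098 -1.725]
x [-1.    -0.001  0.001] y [-0.001  1.    -0.002] z [-0.001 -0.002 -1.   ]
offset needed (x100mm): [ 1.109 -3.05   0.023]
```

```bash
python3 -m crank '{"offset":[[0.11,-0.3,0],[0.17,-0.45,0],[0.17,-0.45,0],[0.17,-0.45,0],[0.17,-0.45,0],[0.17,-0.45,0],[0.15,-0.45,0],[0,0,0]],"turn":[[0,0,0],[0,0,0],[0,0,0],[0,0,0],[0,0,0],[0,0,0],[0,0,0],[0,0,0]],"grip":[-1,-1,-1,-1,-1,-1,-1,-1]}'
python3 - <<'E'
from h import *
to(.515,-.336,.165)
m=optics.camera_model('wrist')
snap('wrist','w8.png')
im=cv2.imread('pics/w8.png')
for c,r,z,col in(((.488,-.336),.057,.112,(0,255,0)),((.461,-.336),.009,.08,(0,0,255))):
    p=np.array([w2px('',[c[0]+r*np.cos(t),c[1]+r*np.sin(t),z],m) for t in np.linspace(0,6.28,60)]).astype(int);cv2.polylines(im,[p],True,col,1)
cv2.imwrite('pics/w8.png',cv2.convertScaleAbs(im,alpha=1.6,beta=25))
E
```

```text
time_s: 33.72
tool_pos: [0.5075, -0.3375, 0.2051]
orientation: [-0.002, 1.0, 0.003, -0.008]
force: [0.3, -0.2, -2.5]
width: 0.0174
t 33.73 p [ 0.5075 -0.3375  0.2051] w 0.0174 F [ 0.3 -0.2 -2.5] q [-0.693  0.484  1.599 -0.006  1.074 -2.264]
x [-1.    -0.003  0.015] y [-0.003  1.     0.006] z [-0.015  0.006 -1.   ]
offset needed (x100mm): [-0.081  0.012  0.4  ]
```

View pics/w8.png

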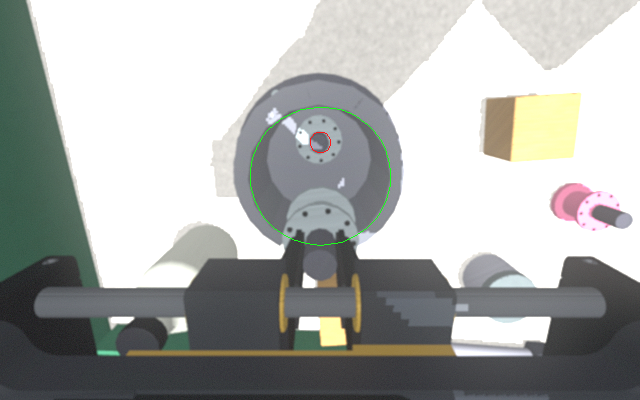

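The first hub stands upright in the tub with its stub at (320,142), where predicted. The mouth outline fits too, so I'm lowering the second hub.

```bash
python3 -m crank '{"offset":[[-0.06,0.01,0],[0,0,0.2],[0,0,0.2],[0,0,0]],"turn":[[0.003,-0.008,0],[0,0,0],[0,0,0],[0,0,0]],"grip":[-1,-1,-1,-1]}'
python3 - <<'E'
from h import *
to(.513,-.336,.062)
E
```

```text
time_s: 34.28
tool_pos: [0.516, -0.3301, 0.1624]
orientation: [-0.004, 1.0, 0.002, -0.001]
force: [0.5, -0.6, -1.7]
width: 0.0169
t 34.27 p [ 0.516  -0.3301  0.1624] w 0.0169 F [ 0.5 -0.6 -1.7] q [-6.770e-01  5.290e-01  1.645e+00  1.000e-03  9.710e-01 -2.258e+00]
x [-1.    -0.009  0.003] y [-0.009  1.     0.004] z [-0.003  0.004 -1.   ]
offset needed (x100mm): [ 0.029 -0.063  1.004]
```

```bash
python3 -m crank '{"offset":[[0.05,-0.06,0],[0,0,0.15],[0.02,0,0.3],[0.02,0,0.25],[0,0,0.1],[0,0,0]],"turn":[[0.002,0,0],[0,0,0],[0,0,0],[0,0,0],[0,0,0],[0,0,0]],"grip":[-1,-1,-1,-1,-1,-1]}'
python3 - <<'E'
from h import *
to(.513,-.336,.062)
E
```

```text
time_s: 35.02
tool_pos: [0.5081, -0.3363, 0.0811]
orientation: [-0.005, 1.0, -0.001, 0.001]
force: [0.8, -0.3, -2.4]
width: 0.0169
t 35.02 p [ 0.5081 -0.3363  0.0811] w 0.0169 F [ 0.8 -0.3 -2.4] q [-6.920e-01  6.250e-01  1.726e+00 -2.000e-03  7.880e-01 -2.272e+00]
x [-1.    -0.01  -0.001] y [-0.01   1.    -0.003] z [ 0.001 -0.003 -1.   ]
offset needed (x100mm): [-0.048  0.003  0.191]
```

```bash
python3 -m crank '{"offset":[[-0.06,0,0],[0,0,0.1],[0,0,0.06],[0,0,0.03],[0,0,0]],"turn":[[0,0,0],[0,0,0],[0,0,0],[0,0,0],[0,0,0]],"grip":[-1,-1,-1,-1,-1]}'
python3 - <<'E'
from h import *
to(.513,-.336,.062)
E
```

```text
time_s: 35.65
tool_pos: [0.5156, -0.3368, 0.0628]
orientation: [-0.005, 1.0, -0.002, 0.002]
force: [-0.4, 0.8, -2.3]
width: 0.0172
t 35.65 p [ 0.5156 -0.3368  0.0628] w 0.0172 F [-0.4  0.8 -2.3] q [-6.850e-01  6.560e-01  1.723e+00 -2.000e-03  7.570e-01 -2.265e+00]
x [-1.    -0.01  -0.004] y [-0.01   1.    -0.005] z [ 0.004 -0.005 -1.   ]
offset needed (x100mm): [0.026 0.008 0.008]
```

```bash
python3 -m crank '{"offset":[[0.01,0,0.03],[0,0,0.02],[0,0,0],[0,0,0],[0,0,0],[0,0,-0.3],[0,0,-0.5],[0,0,-0.5]],"turn":[[0,0,0],[0,0,0],[0,0,0],[0,0,0],[0,0,0],[0,0,0],[0,0,0],[0,0,0]],"grip":[-1,-1,-1,-0.26,-0.26,-0.26,-0.26,-0.26]}'; python3 -m crank '{"offset":[[0,0,-0.2],[0.3,0.5,0],[0.3,0.5,0],[0.3,0.5,0],[0.2,0.5,0],[0,0,0]],"turn":[[0,0,0],[0,0,0],[0,0,0],[0,0,0],[0,0,0],[0,0,0]],"grip":[-0.26,-0.26,-0.26,-0.26,-0.26,-0.26]}'
python3 - <<'E'
from h import *
st()
snap('top','t9.png',(165,80,465,290),2.6)
a=cv2.imread('pics/t9.png')
snap('side','s9.png',(180,90,420,350),1);b=cv2.imread('pics/s9.png')
# composite: top overview smaller, tub zoom, stand zoom from side
T=cv2.imread('pics/raw_t9.png');S=cv2.imread('pics/raw_s9.png')
f=lambda i,w,h:cv2.resize(i,(w,h),interpolation=cv2.INTER_CUBIC)
out=np.vstack([np.hstack([f(T[195:295,370:470],400,300*4//3)[:300],f(T[90:190,165:299],400,300)]),np.hstack([f(S[210:330,230:390],400,300),f(S[95:215,270:430],400,300)])])
cv2.imwrite('pics/fin.png',cv2.convertScaleAbs(out,alpha=1.4,beta=20))
E
```

```text
time_s: 36.65
tool_pos: [0.5134, -0.3357, 0.1908]
orientation: [-0.005, 1.0, -0.001, 0.001]
force: [-0.1, 0.3, -0.3]
width: 0.0352
time_s: 37.4
tool_pos: [0.3986, -0.1328, 0.2129]
orientation: [-0.004, 1.0, -0.004, 0.004]
force: [0.6, -0.1, 0.5]
width: 0.0355
t 37.4 p [ 0.3986 -0.1328  0.2129] w 0.0355 F [ 0.6 -0.1  0.5] q [-0.477  0.197  2.038 -0.003  0.896 -2.055]
x [-1.    -0.008 -0.008] y [-0.008  1.    -0.007] z [ 0.008 -0.007 -1.   ]
```

View pics/fin.png

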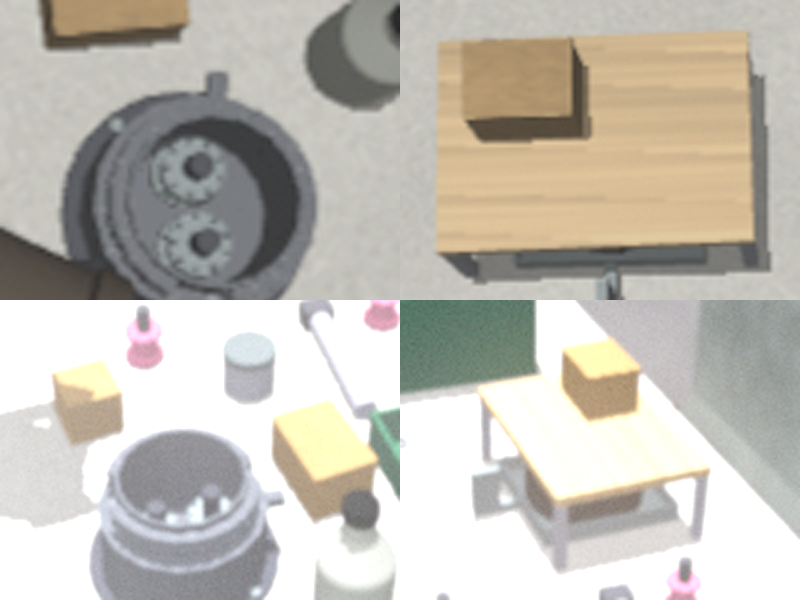

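Run:
```python
from h import *
for y,z in((265,0),(250,.026)):print(px2w('top',165+212/2.985,90+y/3,z))
print('fin back/front top',px2w('top',165+212/2.985,90+270/3,.074))
q=lambda x,y,z:px2w('side',270+(x-400)/2.5,95+(y-300)/2.5,z)
print('tray right-front corner side',q(680,510,.026),'left near',q(548,528,.026),'fin left',q(473,470,.074),q(500,468,.074))
```

```text
[0.71226726 0.19826524 0.        ]
[0.7214006  0.19451529 0.026     ]
fin back/front top [0.68949312 0.18745212 0.074     ]
tray right-front corner side [0.90038689 0.08706967 0.026     ] left near [0.72158811 0.10722546 0.026     ] fin left [0.65115593 0.20106539 0.074     ] [0.68611906 0.19373526 0.074     ]
```

```bash
python3 -c "
from bench import ticket
print(ticket.sign_off())"
```

```text
the job is handed in; nothing more can be done
None
```

The job is done and handed in at about 37 s of the 210 s allowed; the hand-in gives no verdict.

- **Cap:** I turned it about 3.7 rad anticlockwise in a single grip, so no regrips were needed. I lifted it off and set it in the tray. The wrist view put it within about 3 mm of the tray's centre along x, and the later top view showed it about central sideways too.
- **Tray:** I slid it square in under the stand by its handle. The wrist force stayed below about 7 N at every reading, and I saw no sign of touching the stand.
- **Hubs:** I lowered both grey hubs into the tub and left the two pink look-alikes alone.

**Last checks:**
- **Hubs:** both stand upright in the tub in the final top and side pictures.
- **Tray position:** its centre is about 103–108 mm past the stand's front edge (allowed 85–140 mm). It is within a few mm of the stand's middle sideways, and only the handle sticks out.
- **Bystanders and arm:** the ones I could see in the last pictures look unmoved. The arm was clear of everything at the end.

**Disagreements:**
- Early wrist and top camera estimates of the cap differed by about 9 mm. I used the top camera's, and the grip closed with no side force.
- I did not get a direct view of the cap from above once it was under the board; the side view shows it upright in the tray.

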